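Lock the travel stop of a sample press with its wing nut

ROBOT

A 7-joint arm with a two-finger parallel gripper is mounted at the origin on the work surface. World frame = base frame: x ahead of the robot, y to its left, z up, the work surface at z = 0. Lengths are in m, angles in rad, forces in N, time in s.
With the tool pointing down it reaches from about 0.4 to 0.925 m from the base axis. Payload 4.1 kg.
Tool frame: the origin (TCP) lies midway between the tips of the shut fingers; the grasp point (between the pads) lies 19 mm behind it (manip.hold_point_z is the distance from the TCP to the grasp point, in m); y points along the fingers, x is the direction in which the jaws open and shut, and the axes are right-handed (so a half turn about y gives the same grasp; the last joint's range is limited). The gripper opens to 85 mm and grips with 20 to 120 N. Pads are 22 mm wide; open, the fingers measure 114 mm over their backs; the gripper's body (76 mm by 85 mm) begins 54 mm behind the grasp point. The pads swing forward as they close: fully open they stand 13 mm farther back than shut.
Start: joints at [1.21, 0.398, 0.045, 1.537, -0.019, 1.207, -0.051], TCP at [0.168, -0.628, 0.231] pointing down, gripper open.
Joint ranges: [-2.82, 2.82], [-0.49, 2.23], [-1.37, 1.46], [0, 2.46], [-1.36, 4.5], [0.23, 2], [-2.94, 2.94]. Speed limits (rad/s): [2.57, 2.57, 3.14, 3.14, 3.14, 3.14, 3.14].

INTERFACE

Orientations are given as a unit quaternion [w, x, y, z].
In Python, from plant import manip, eyes, order gives the robot as it stands.
- The arm moves only by the shell command python3 -m pendant 'ROWS' [OPENING] [FORCE]. ROWS is a JSON object of lists of equal length, an entry for each row: "xyz": the shift along the tool's x, y, z scaled (see below), a list of three; "dr": the turn, a rotation vector about the tool's x, y, z scaled (see below), a list of three. A call has 1 to 20 rows; each row is the pose to reach, as a shift and turn from the pose measured when the call began, along the tool's axes at that moment; what a row does not reach only later rows make up. The controller multiplies each number of a shift by 0.1 m and each number of a turn by pi/2 rad. A row lasts 1/10 s, in which the tool goes at most 50 mm and 8.59 degrees, less where a joint would pass 70% of its speed; a pose out of reach is approached as far as the arm can. A call with a number of a shift or a turn outside -1 to 1 is refused whole. A call with a gripper value outside its range is refused whole. OPENING is the gripper's target within -1 to 1 (fully open at 1, half-way at 0, shut at -1), set as the call begins (- or left out, the last holds). The fingers move at their own pace and stop on an object; FORCE is the grip in N (left out, the last holds). Time passes only in rows, so rows that repeat a pose let the fingers close. It gives the time, the measured TCP pose, the force and the opening at its end, in the units of the state.
- manip.get_obs(): the state, without advancing time (a new reading comes with each control period).
- eyes.grab_frame(name): name is "scene" or "top"; returns a dict with "img" (420x560x3 uint8, red, green, blue), "fx", "fy", "cx", "cy" (pixels), "extrinsics" (4x4, takes a point from camera to world coordinates). Camera axes: x right, y down, z forward; pixel columns grow to the right and rows downward; lengths in m; the calibration is good to about 2 mm. A picture is of the moment at which its call begins. There is no depth.
- order.close_job(): hands the job in, once; it reports no verdict.
The state is a dict: "t": time; "qpos": joint angles; "joint_vel": joint speeds; "effort": joint torques, N m; "ee_pos": TCP position; "tool_rot": TCP orientation; "ft_force": force on the tool from outside, world axes, zero at the start; "ft_torque": the same for the moment, N m; "gripper_width": finger opening in m.
Only numpy, scipy, OpenCV 4.12 (cv2) and the standard library are available. Lean on these libraries where they do the work, as an engineer would, in place of code of your own. Each camera call takes 0.05 s, during which the arm holds its last target. There are 200 camera calls.

TASK

The hex nut on the press's threaded stud is already set to the right height. Run the big wing nut above it down (clockwise seen from above) until it meets the lock washer lying on the hex nut, then tighten it firmly by hand, to a little over half a newton metre, so that the washer is pressed flat and the stop is locked, but do not let the hex nut turn along. Then let go, and leave the things around the press where they stand.

Things in the scene. Friction and masses are not known exactly. Their poses are not given: they have to be found in the camera images.
- wing_nut: Big plain steel wing nut on the stud; cannot come off. Origin on the stud's axis at its flat underside, z up, x along its two wings. Hub 32 mm across, 18 mm high; two opposite upright wings, plates 7 mm thick from the hub to 58 mm from the axis, 4 to 28 mm above the underside. Clockwise from above it goes down 2 mm a turn; it starts 1.9 to 2.9 mm (0.95 to 1.45 turns) above the lock washer.
- hex_nut: Plain steel hex nut below the wing nut on the same stud, 32 mm across flats, 16 mm high; on it lies a 2 mm spring lock washer, 32 mm across. Origin on the axis at its underside, z up. Same thread. It sits stiffly: it is dragged round once the tightening torque exceeds about 0.9 N m.
- hex_corner (a point): A corner of the hex nut's upper face, 18.5 mm from the axis.
- stud_top (a point): Centre of the top end of the fixed vertical 16 mm stud, 115 mm above the bench. The wing nut runs on it with 0.15 N m of friction and stays where left; once it meets the washer it takes 0.35 N m (8 N on a wing at 42 mm from the axis) for the last 0.6 rad, while the washer is pressed flat by 0.2 mm; then the torque climbs at once. Stop between 0.5 and 0.7 N m.
- press: Small bench sample press, fixed. Origin at the centre of its base's underside; base 160 (x) by 300 (y) by 24 mm high. Stud at x 0, y +75 mm. A stop bar 30 mm wide, top 42 mm above the bench, runs along y from stud to column under the hex nut. Column and head (188 mm high, lever knob to 215 mm) stand at y -95 mm, 140 mm clear of the stud.
- tip_box: Pipette tip box with green lid, loose, 90 by 125 by 69 mm high, origin at the centre of its underside.
- slide_box: Steel slide box, loose, 77 by 112 by 30 mm high, origin at the centre of its underside.
- tube_rack: White tube rack with capped tubes, loose, 70 by 190 by 88 mm high, origin at the centre of its underside.
- reagent_jar: Amber jar with white cap, loose, 56 mm across and 75 mm high, origin at the centre of its underside.

How it is judged:
By the outcome, as a careful person would: the job done as asked, in the order asked, and still so for the second after the job is handed in, with the robot touching nothing.
It also fails if it takes over 67 s, if anything falls off the work surface, if the arm or the gripper's body presses on something with over 40 N, if the wrist force passes 120 N, or if a joint passes its speed limit or range.

## Working session

There is one attempt and no reset: what is moved stays moved. The work goes in short steps, Python scripts to look and compute and a shell command to move; the robot and the scene stay as the last step left them, time stands still between calls to the robot, and variables do not carry over. Pictures are saved under pics/ and viewed, on a budget of 10 in all, crops included, one or two more only if the job needs it, and the job is handed in when it is done.

```bash
ls; mkdir -p pics
python3 - <<'E'
from plant import manip,eyes
import cv2,numpy as np
for n in("scene","top"):
    f=eyes.grab_frame(n);cv2.imwrite(f"pics/{n}0.png",f["img"][:,:,::-1]);print(n,f["fx"],f["fy"],f["cx"],f["cy"],np.round(f["extrinsics"],4).tolist())
o=manip.get_obs();print(o, manip.hold_point_z)
E
```

```text
pics
scene 519.7397498206632 519.7397498206632 280.51400824955726 208.14734525294247 [[-0.2249, 0.8513, -0.4739, 1.1189], [0.9744, 0.1953, -0.1117, 0.0823], [-0.0025, -0.4869, -0.8734, 0.9566], [0.0, 0.0, 0.0, 1.0]]
top 444.76085025585303 444.76085025585303 279.3097187138725 211.06679743623687 [[-0.0286, -0.9964, 0.0798, 0.5837], [-0.9991, 0.031, 0.0299, -0.0352], [-0.0323, -0.0789, -0.9964, 0.9445], [0.0, 0.0, 0.0, 1.0]]
{'t': 0.1, 'qpos': array([ 1.21001444,  0.39914867,  0.04504672,  1.53773357, -0.0187511 ,
        1.20687467, -0.05070823]), 'joint_vel': array([-0.00112003, -0.0031157 , -0.00068207, -0.00225263, -0.00149421,
       -0.00017874,  0.001321  ]), 'effort': array([ 4.45539408e-03, -4.76257682e+01,  1.37023933e+00, -2.54948097e+01,
        1.18804528e-02,  4.98750524e-03, -9.54744166e-06]), 'ee_pos': array([ 0.16811304, -0.62731232,  0.23035682]), 'tool_rot': array([ 0.5613505 , -0.56064545,  0.43094783, -0.4299375 ]), 'ft_force': array([-0.14001606, -0.23765919, -0.11688298]), 'ft_torque': array([-0.00716201, -0.0351713 ,  0.0030887 ]), 'gripper_width': 0.08547630891241008} 0.0187
```

View pictures.

View pics/scene0.png

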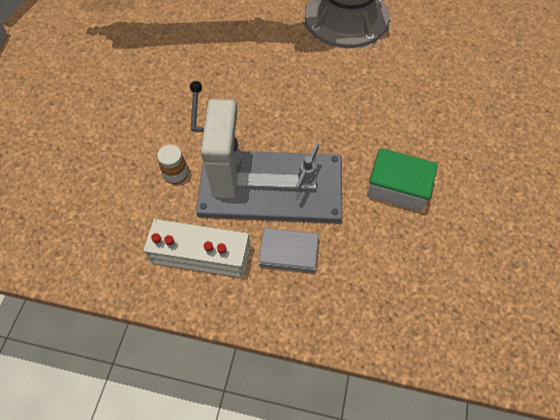

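View pics/top0.png

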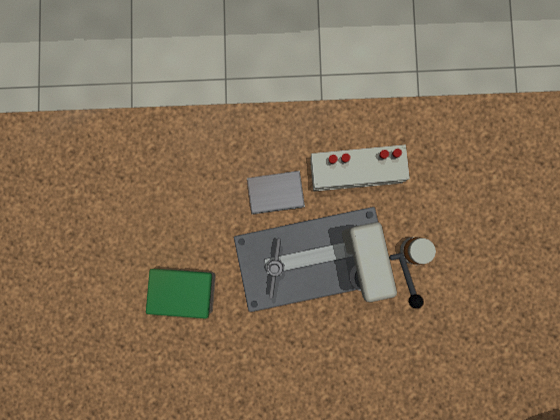

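```bash
cat > h.py <<'E'
import numpy as np,cv2
from plant import manip,eyes
from scipy.spatial.transform import Rotation as R
def onplane(f,u,v,z):
    E=f["extrinsics"];d=E[:3,:3]@[(u-f["cx"])/f["fx"],(v-f["cy"])/f["fy"],1];o=E[:3,3]
    return o+d*(z-o[2])/d[2]
def ray(f,u,v):
    E=f["extrinsics"];d=E[:3,:3]@[(u-f["cx"])/f["fx"],(v-f["cy"])/f["fy"],1];return E[:3,3],d/np.linalg.norm(d)
def obs(): 
    o=manip.get_obs(); w,x,y,z=o["tool_rot"]; return o,R.from_quat([x,y,z,w])
E
python3 - <<'E'
import cv2,numpy as np
a=cv2.imread('pics/scene0.png')[125:205,270:350];b=cv2.imread('pics/top0.png')[225:305,235:315]
c=np.hstack([cv2.resize(i,(400,400),interpolation=cv2.INTER_CUBIC) for i in(a,b)]);cv2.imwrite('pics/crop1.png',c)
E
```

```text
(no output)
```

View pics/crop1.png

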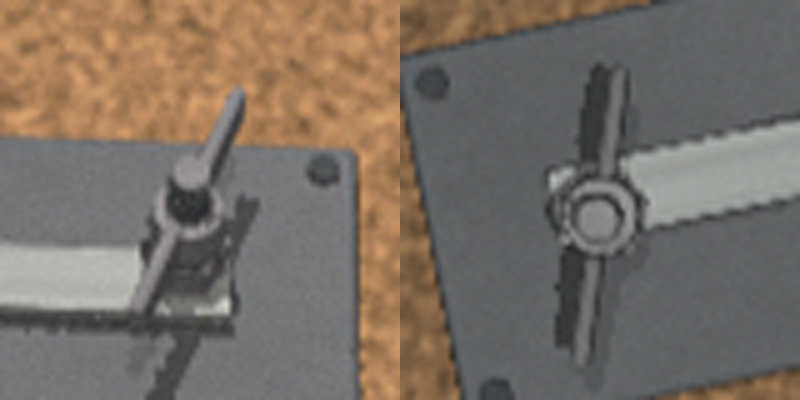

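Run:
```python
from h import *
s=eyes.grab_frame("scene");t=eyes.grab_frame("top")
print("scene",onplane(s,308.0,159.0,.115),"top",onplane(t,274.4,267.8,.115))
a=onplane(t,278.4,239,.091);b=onplane(t,271.2,297.4,.091);d=a-b;print(a,b,(a+b)/2,np.linalg.norm(d[:2]),"wing deg",np.degrees(np.arctan2(d[1],d[0])))
o,r=obs();print(np.round(r.as_matrix(),3))
S=(onplane(s,308.0,159.0,.115)+onplane(t,274.4,267.8,.115))/2
print("shift tool units at z .3",r.inv().apply(np.r_[S[:2],.3]-o["ee_pos"])/.1)
x=r.as_matrix()[:,0];print("jaw deg",np.degrees(np.arctan2(x[1],x[0])),o["qpos"][6])
```

```text
scene [0.54291536 0.0024001  0.115     ] top [0.54495359 0.00178687 0.115     ]
[ 0.59841849 -0.00633091  0.091     ] [0.48822846 0.01048126 0.091     ] [0.54332347 0.00207518 0.091     ] 0.11146520020271414 wing deg -8.674959913716629
[[ 0.259 -0.     0.966]
 [-0.966  0.001  0.259]
 [-0.001 -1.    -0.   ]]
shift tool units at z .3 [-5.10923166 -0.68798435  5.25968168]
jaw deg -74.99584815038853 -0.05070300311064619
```

```bash
P="python3 -m pendant"
$P '{"xyz":[[0,-0.5,0],[0,-1,0],[0,-1,0]],"dr":[[0,0,0],[0,0,0],[0,0,0]]}' 0.8 60
$P '{"xyz":[[-0.35,0,0.35],[-0.7,0,0.7],[-1,0,1],[-1,0,1]],"dr":[[0,0,0],[0,0,0],[0,0,0],[0,0,0]]}'
$P '{"xyz":[[-0.35,0,0.35],[-0.7,0,0.7],[-1,0,1],[-1,0,1]],"dr":[[0,0,0],[0,0,0],[0,0,0],[0,0,0]]}'
python3 -c "
from h import *
o,r=obs();print(o['qpos'],o['t'],r.inv().apply(np.r_[.544,.002,.3]-o['ee_pos'])/.1)"
```

```text
t: 0.5
ee_pos: [0.1691, -0.6311, 0.3391]
tool_rot: [-0.558, 0.564, -0.427, 0.434]
ft_force: [0.4, -0.3, 1.2]
gripper_width: 0.0771
t: 0.9
ee_pos: [0.245, -0.5032, 0.3382]
tool_rot: [-0.562, 0.564, -0.423, 0.432]
ft_force: [0.7, -0.2, 0.6]
gripper_width: 0.0766
t: 1.3
ee_pos: [0.3191, -0.3742, 0.3378]
tool_rot: [-0.565, 0.566, -0.42, 0.429]
ft_force: [0.0, -1.2, 0.0]
gripper_width: 0.0771
[ 0.90381231  0.0409693  -0.13000633  1.74815258  0.0046371   1.33992128
 -0.51460483] 1.3 [-2.98734639  0.36777969  3.20852617]
```

```bash
P="python3 -m pendant"
$P '{"xyz":[[-0.35,0,0.35],[-0.7,0,0.7],[-1,0,1],[-1,0,1]],"dr":[[0,0,0],[0,0,0],[0,0,0],[0,0,0]]}' | head -2
$P '{"xyz":[[-0.35,0,0.35],[-0.7,0,0.7],[-1,0,1],[-1,0,1]],"dr":[[0,0,0],[0,0,0],[0,0,0],[0,0,0]]}' | head -2
$P '{"xyz":[[-0.35,0,0.35],[-0.7,0,0.8],[-0.95,0,1],[-0.95,0,1],[-0.95,0,1],[-0.95,0,1]],"dr":[[0,0,0],[0,0,0],[0,0,0],[0,0,0],[0,0,0],[0,0,0]]}'
$P '{"xyz":[[0,0,0],[0,0,0],[0,0,0],[0,0,0],[0,0,0],[0,0,0],[0,0,0],[0,0,0],[0,0,0],[0,0,0],[0,0,0],[0,0,0]],"dr":[[0,-1,0],[0,-1,0],[0,-1,0],[0,-1,0],[0,-1,0],[0,-1,0],[0,-1,0],[0,-1,0],[0,-1,0],[0,-1,0],[0,-1,0],[0,-1,0]]}'
python3 -c "
from h import *
o,r=obs();x=r.as_matrix()[:,0];print(o['qpos'],o['t'],r.inv().apply(np.r_[.544,.002,.3]-o['ee_pos'])/.1,np.degrees(np.arctan2(x[1],x[0])),r.as_matrix()[:,1],o['ft_torque'])"
```

```text
t: 1.7
ee_pos: [0.3907, -0.2443, 0.3377]
t: 2.1
ee_pos: [0.4602, -0.1134, 0.338]
t: 2.7
ee_pos: [0.5267, 0.0047, 0.3382]
tool_rot: [0.571, -0.568, 0.414, -0.424]
ft_force: [-0.3, -0.7, -0.7]
gripper_width: 0.0769
t: 3.9
ee_pos: [0.5265, 0.0022, 0.3382]
tool_rot: [-0.697, 0.702, 0.11, -0.101]
ft_force: [0.5, -0.0, -0.4]
gripper_width: 0.0766
[ 0.53881098  0.1411862  -0.7022908   1.66489606  0.10097326  1.35702576
  0.12014761] 3.9 [ 0.16251927  0.38408132 -0.04999543] 17.134070725102863 [ 0.01364427 -0.00556528 -0.99989142] [-0.00021808  0.03497471  0.00408044]
```

```bash
P="python3 -m pendant"
$P '{"xyz":[[0.16,0.3,-0.05],[0.16,0.7,-0.05],[0.16,1,-0.05],[0.16,1,-0.05]],"dr":[[0,-0.09,0],[0,-0.19,0],[0,-0.19,0],[0,-0.19,0]]}' 
$P '{"xyz":[[0,0.4,0],[0,0.8,0],[0,0.9,0],[0,0.9,0]],"dr":[[0,0,0],[0,0,0],[0,0,0],[0,0,0]]}' 
python3 -c "
from h import *
o,r=obs();x=r.as_matrix()[:,0];print(o['qpos'],o['t'],r.inv().apply(np.r_[.544,.002,.06]-o['ee_pos'])/.1,np.degrees(np.arctan2(x[1],x[0])),r.as_matrix()[:,1],o['ft_torque'])
a=eyes.grab_frame('scene')['img'][60:240,220:400];b=eyes.grab_frame('top')['img'][170:350,190:370]
cv2.imwrite('pics/c2.png',np.hstack([cv2.resize(i,(400,400)) for i in(a,b)])[:,:,::-1])"
```

```text
t: 4.3
ee_pos: [0.5413, -0.0007, 0.2341]
tool_rot: [-0.674, 0.679, 0.208, -0.206]
ft_force: [-0.9, -0.2, -0.3]
gripper_width: 0.077
t: 4.7
ee_pos: [0.5416, -0.0019, 0.1443]
tool_rot: [-0.674, 0.679, 0.207, -0.206]
ft_force: [-0.6, -0.7, 0.8]
gripper_width: 0.077
[ 0.49329186  0.35499001 -0.69749991  1.88165024  0.27680499  0.99861831
  0.2674112 ] 4.7 [0.04172137 0.84306389 0.02474083] 33.93243064642051 [ 0.00335897 -0.00619249 -0.99997518] [ 0.02427647  0.01655064 -0.03583085]
```

View pics/c2.png

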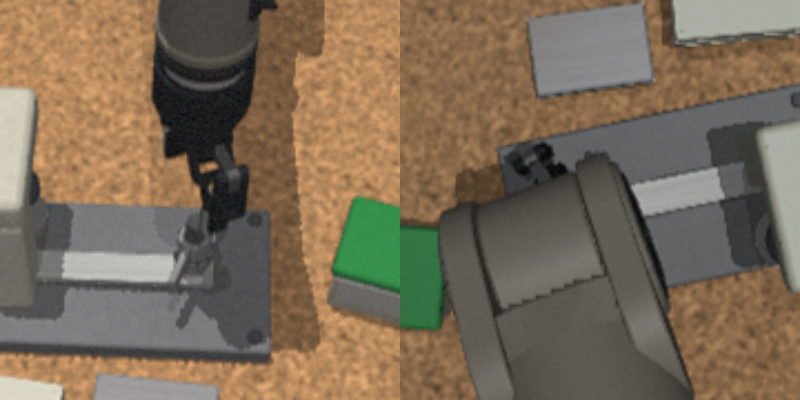

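```bash
P="python3 -m pendant"
$P '{"xyz":[[0.04,0.3,0.02],[0.04,0.6,0.02],[0.04,0.84,0.02],[0.04,0.84,0.02]],"dr":[[0,0,0],[0,0,0],[0,0,0],[0,0,0]]}'
cat > st.py <<'E'
from h import *
o,r=obs();x=r.as_matrix()[:,0]
a=np.degrees(np.arctan2(x[1],x[0]))
F=o['ft_force'];d=o['ee_pos']-[.544,.002,.08]
print('t %.1f jaw %.1f q7 %.2f F %s T %s Taxis(tcp ref) %.2f pos %s'%(o['t'],a,o['qpos'][6],np.round(F,1),np.round(o['ft_torque'],2),o['ft_torque'][2]+d[0]*F[1]-d[1]*F[0],np.round(o['ee_pos'],4)),'to target',np.round(r.inv().apply(np.r_[.544,.002,.06]-o['ee_pos'])/.1,2),'axis',np.round(r.as_matrix()[:,1],3))
E
python3 st.py
$P '{"xyz":[[0,0,0],[0,0,0],[0,0,0],[0,0,0],[0,0,0]],"dr":[[0,0.08,0],[0,0.16,0],[0,0.24,0],[0,0.32,0],[0,0.4,0]]}'; python3 st.py
```

```text
t: 5.2
ee_pos: [0.546, 0.0019, 0.0621]
tool_rot: [-0.673, 0.679, 0.208, -0.205]
ft_force: [0.2, 0.6, 0.4]
gripper_width: 0.0767
t 5.2 jaw 33.9 q7 0.17 F [0.2 0.6 0.4] T [0.03 0.06 0.04] Taxis(tcp ref) 0.04 pos [0.546  0.0019 0.0621] to target [-0.02  0.02  0.01] axis [ 0.006 -0.006 -1.   ]
t: 5.7
ee_pos: [0.5483, 0.0008, 0.0653]
tool_rot: [-0.704, 0.71, -0.011, 0.019]
ft_force: [0.1, -3.5, -1.1]
gripper_width: 0.0772
t 5.7 jaw -2.4 q7 -0.38 F [ 0.1 -3.5 -1.1] T [-0.52  0.1   0.13] Taxis(tcp ref) 0.12 pos [0.5483 0.0008 0.0653] to target [-0.04  0.05  0.01] axis [ 0.011 -0.008 -1.   ]
```

```bash
P="python3 -m pendant"
$P '{"xyz":[[-0.04,0.05,0.01],[-0.04,0.05,0.01],[-0.04,0.05,0.01],[-0.04,0.05,0.01],[-0.04,0.05,0.01],[-0.04,0.05,0.01],[-0.04,0.05,0.01],[-0.04,0.05,0.01],[-0.04,0.05,0.01],[-0.04,0.05,0.01],[-0.04,0.05,0.01]],"dr":[[0,0.09,0],[0,0.18,0],[0,0.27,0],[0,0.36,0],[0,0.45,0],[0,0.54,0],[0,0.63,0],[0,0.72,0],[0,0.81,0],[0,0.9,0],[0,0.99,0]]}' >/dev/null; python3 st.py
```

```text
t 6.8 jaw -91.8 q7 -1.78 F [-3.4 -1.5 -0.5] T [-0.28  0.65  0.15] Taxis(tcp ref) 0.14 pos [0.5446 0.0016 0.0628] to target [-0.    0.03 -0.01] axis [ 0.012 -0.009 -1.   ]
```

```bash
P="python3 -m pendant"
$P '{"xyz":[[0,0.03,-0.01],[0,0.03,-0.01],[0,0.03,-0.01],[0,0.03,-0.01],[0,0.03,-0.01],[0,0.03,-0.01],[0,0.03,-0.01],[0,0.03,-0.01]],"dr":[[0,0.09,0],[0,0.18,0],[0,0.27,0],[0,0.36,0],[0,0.45,0],[0,0.54,0],[0,0.63,0],[0,0.65,0]]}' >/dev/null; python3 st.py
```

```text
t 7.6 jaw -150.3 q7 -2.68 F [-1.3 -0.7  1.8] T [-0.12  0.44  0.15] Taxis(tcp ref) 0.15 pos [0.5448 0.0022 0.0622] to target [ 0.01  0.02 -0.  ] axis [ 0.014 -0.008 -1.   ]
```

```bash
P="python3 -m pendant"
$P '{"xyz":[[0,0,0],[0,-0.2,0],[0,-0.4,0],[0,-0.4,0],[0,-0.4,0],[0,-0.4,0],[0,-0.4,0],[0,-0.4,0],[0,-0.4,0],[0,-0.4,0],[0,-0.4,0],[0,-0.4,0],[0,-0.4,0]],"dr":[[0,-0.07,0],[0,-0.09,0],[0,-0.09,0],[0,-0.18,0],[0,-0.27,0],[0,-0.36,0],[0,-0.45,0],[0,-0.54,0],[0,-0.63,0],[0,-0.72,0],[0,-0.81,0],[0,-0.9,0],[0,-1,0]]}' | head -2
python3 st.py
$P '{"xyz":[[0,0,0],[0,0,0],[0,0,0],[0,0,0],[0,0,0],[0,0,0],[0,0,0],[0,0,0],[0,0,0],[0,0,0],[0,0,0],[0,0,0]],"dr":[[0,-0.09,0],[0,-0.18,0],[0,-0.27,0],[0,-0.36,0],[0,-0.45,0],[0,-0.54,0],[0,-0.63,0],[0,-0.72,0],[0,-0.81,0],[0,-0.9,0],[0,-1,0],[0,-1,0]]}' | head -1
python3 st.py
```

```text
t: 8.9
ee_pos: [0.5463, 0.0031, 0.1047]
t 8.9 jaw -60.2 q7 -1.24 F [ 0.8 -0.3 -0.8] T [ 0.02  0.04 -0.02] Taxis(tcp ref) -0.02 pos [0.5463 0.0031 0.1047] to target [-0.01  0.45 -0.03] axis [ 0.019 -0.006 -1.   ]
t: 10.1
t 10.1 jaw 29.9 q7 0.20 F [-0.1  0.8 -0. ] T [-0.02  0.03 -0.01] Taxis(tcp ref) -0.01 pos [0.5481 0.0034 0.1068] to target [-0.05  0.47  0.02] axis [ 0.023 -0.006 -1.   ]
```

```bash
P="python3 -m pendant"
$P '{"xyz":[[-0.05,0,0.02],[-0.05,0,0.02],[-0.05,0.2,0.02],[-0.05,0.47,0.02],[-0.05,0.47,0.02]],"dr":[[0.01,-0.09,0.01],[0.01,-0.12,0.01],[0.01,-0.12,0.01],[0.01,-0.12,0.01],[0.01,-0.12,0.01]]}' | head -1
python3 st.py
$P '{"xyz":[[0,0,0],[0,0,0],[0,0,0],[0,0,0],[0,0,0],[0,0,0],[0,0,0],[0,0,0],[0,0,0],[0,0,0],[0,0,0]],"dr":[[0,0.09,0],[0,0.18,0],[0,0.27,0],[0,0.36,0],[0,0.45,0],[0,0.54,0],[0,0.63,0],[0,0.72,0],[0,0.81,0],[0,0.9,0],[0,0.99,0]]}' |head -1
python3 st.py
```

```text
t: 10.6
t 10.6 jaw 40.5 q7 0.34 F [-1.1  0.4 -0.5] T [ 0.02 -0.02  0.04] Taxis(tcp ref) 0.04 pos [0.5423 0.0021 0.0582] to target [ 0.01 -0.02 -0.01] axis [-0.003 -0.002 -1.   ]
t: 11.7
t 11.7 jaw -48.9 q7 -1.04 F [ 1.1  0.6 -3. ] T [ 0.28 -0.24  0.16] Taxis(tcp ref) 0.15 pos [0.5437 0.0034 0.0599] to target [ 0.01 -0.   -0.01] axis [ 0.001 -0.    -1.   ]
```

```bash
P="python3 -m pendant"
$P '{"xyz":[[0.01,0,-0.01],[0.01,0,-0.01],[0.01,0,-0.01],[0.01,0,-0.01],[0.01,0,-0.01],[0.01,0,-0.01],[0.01,0,-0.01],[0.01,0,-0.01],[0.01,0,-0.01],[0.01,0,-0.01]],"dr":[[0,0.09,0],[0,0.18,0],[0,0.27,0],[0,0.36,0],[0,0.45,0],[0,0.54,0],[0,0.63,0],[0,0.72,0],[0,0.81,0],[0,0.89,0]]}' |head -1
python3 st.py
$P '{"xyz":[[0,0,0],[0,0,0],[0,0,0],[0,0,0],[0,0,0]],"dr":[[0,0.05,0],[0,0.1,0],[0,0.15,0],[0,0.2,0],[0,0.22,0]]}' |head -1
python3 st.py
```

```text
t: 12.7
t 12.7 jaw -129.3 q7 -2.29 F [ 0.6 -0.8 -2.8] T [-0.08 -0.24  0.14] Taxis(tcp ref) 0.13 pos [0.545  0.0028 0.0616] to target [ 0.01  0.02 -0.  ] axis [ 0.004  0.001 -1.   ]
t: 13.2
t 13.2 jaw -149.2 q7 -2.59 F [-0.3 -2.1 -1.5] T [-0.35 -0.09  0.22] Taxis(tcp ref) 0.22 pos [0.5461 0.0028 0.0631] to target [ 0.02  0.03 -0.  ] axis [ 0.006  0.002 -1.   ]
```

```bash
P="python3 -m pendant"
$P '{"xyz":[[0,0,0],[0,-0.2,0],[0.02,-0.4,0],[0.02,-0.4,0],[0.02,-0.4,0],[0.02,-0.4,0],[0.02,-0.4,0],[0.02,-0.4,0],[0.02,-0.4,0],[0.02,-0.4,0],[0.02,-0.4,0],[0.02,-0.4,0],[0.02,-0.4,0]],"dr":[[0,-0.07,0],[0,-0.09,0],[0,-0.09,0],[0,-0.18,0],[0,-0.27,0],[0,-0.36,0],[0,-0.45,0],[0,-0.54,0],[0,-0.63,0],[0,-0.72,0],[0,-0.81,0],[0,-0.9,0],[0,-1,0]]}' | head -1
$P '{"xyz":[[0,0,0],[0,0,0],[0,0,0],[0,0,0],[0,0,0],[0,0,0],[0,0,0],[0,0,0],[0,0,0],[0,0,0],[0,0,0],[0,0,0]],"dr":[[0,-0.09,0],[0,-0.18,0],[0,-0.27,0],[0,-0.36,0],[0,-0.45,0],[0,-0.54,0],[0,-0.63,0],[0,-0.72,0],[0,-0.81,0],[0,-0.9,0],[0,-1,0],[0,-1,0]]}' | head -1
python3 st.py
```

```text
t: 14.5
t: 15.7
t 15.7 jaw 30.8 q7 0.28 F [ 1.1 -0.   0.5] T [-0.01  0.04  0.07] Taxis(tcp ref) 0.07 pos [0.5459 0.0029 0.1061] to target [-0.03  0.46  0.  ] axis [ 0.011  0.004 -1.   ]
```

```bash
P="python3 -m pendant"
cat > av.py <<'E'
from h import *
T=[]
for i in range(4):
    eyes.grab_frame('top');o,r=obs();F=o['ft_force'];d=o['ee_pos']-[.544,.002,.08];T.append([o['ft_torque'][2],o['ft_torque'][2]+d[0]*F[1]-d[1]*F[0]])
x=r.as_matrix()[:,0];print('t %.2f jaw %.2f q7 %.2f'%(o['t'],np.degrees(np.arctan2(x[1],x[0])),o['qpos'][6]),'T',np.round(np.array(T)[:,1],3),'mean',np.mean(T,0).round(3),'F',F.round(1),'to',np.round(r.inv().apply(np.r_[.544,.002,.06]-o['ee_pos'])/.1,2))
E
$P '{"xyz":[[-0.03,0,0],[-0.03,0,0],[-0.03,0.2,0],[-0.03,0.46,0],[-0.03,0.46,0]],"dr":[[0,-0.09,0],[0,-0.12,0],[0,-0.12,0],[0,-0.12,0],[0,-0.12,0]]}' | head -1
python3 av.py
$P '{"xyz":[[0,0,0],[0,0,0],[0,0,0],[0,0,0]],"dr":[[0,0.05,0],[0,0.10,0],[0,0.15,0],[0,0.2,0]]}' |head -1
python3 av.py
```

```text
t: 16.2
t 16.40 jaw 41.52 q7 0.42 T [ 0.005 -0.013  0.014 -0.016] mean [-0.003 -0.003] F [-0.5  0.1 -0.1] to [-0.01  0.02  0.01]
t: 16.8
t 17.00 jaw 23.59 q7 0.14 T [0.105 0.014 0.038 0.004] mean [0.039 0.04 ] F [-0.7 -0.2  1.1] to [-0.02  0.03  0.01]
```

```bash
P="python3 -m pendant"
$P '{"xyz":[[0,0.02,0],[0,0.02,0],[0,0.02,0],[0,0.02,0]],"dr":[[0,0.05,0],[0,0.10,0],[0,0.15,0],[0,0.2,0]]}' |head -1
python3 st.py
$P '{"xyz":[[0,0,0],[0,0,0]],"dr":[[0,0.05,0],[0,0.1,0]]}' |head -1
python3 st.py
```

```text
t: 17.4
t 17.4 jaw 5.5 q7 -0.14 F [-1.  -1.4  2.2] T [-0.14  0.08  0.13] Taxis(tcp ref) 0.13 pos [0.5464 0.0019 0.0614] to target [-0.02  0.01  0.  ] axis [ 0.016  0.004 -1.   ]
t: 17.6
t 17.6 jaw -3.6 q7 -0.28 F [-0.3 -0.7 -0.4] T [-0.13  0.05  0.15] Taxis(tcp ref) 0.15 pos [0.5463 0.0016 0.0616] to target [-0.02  0.02  0.  ] axis [ 0.016  0.003 -1.   ]
```

Still free running (0.15). Continue in 18° bites.

```bash
P="python3 -m pendant"
$P '{"xyz":[[-0.02,0,0],[-0.02,0,0],[-0.02,0,0],[-0.02,0,0]],"dr":[[0,0.05,0],[0,0.10,0],[0,0.15,0],[0,0.2,0]]}' |head -1
python3 st.py
$P '{"xyz":[[0,0,0],[0,0,0],[0,0,0]],"dr":[[0,0.05,0],[0,0.1,0],[0,0.15,0]]}' |head -1
python3 st.py
```

```text
t: 18.0
t 18.0 jaw -21.7 q7 -0.56 F [ 1.6 -1.2 -1.2] T [-0.09 -0.27  0.2 ] Taxis(tcp ref) 0.20 pos [0.5453 0.0016 0.0621] to target [-0.01  0.02 -0.  ] axis [ 0.018  0.003 -1.   ]
t: 18.3
t 18.3 jaw -35.3 q7 -0.77 F [ 0.9  0.1 -0.9] T [-0.04 -0.04  0.14] Taxis(tcp ref) 0.14 pos [0.5453 0.0013 0.0621] to target [-0.01  0.02 -0.  ] axis [ 0.018  0.003 -1.   ]
```

```bash
P="python3 -m pendant"
$P '{"xyz":[[0,0,0],[0,0,0]],"dr":[[0,0.05,0],[0,0.1,0]]}' |head -1
python3 st.py
```

```text
t: 18.5
t 18.5 jaw -44.4 q7 -0.91 F [ 1.  -1.1 -1.7] T [-0.01  0.02  0.13] Taxis(tcp ref) 0.13 pos [0.5451 0.0012 0.0621] to target [-0.01  0.02 -0.  ] axis [ 0.018  0.003 -1.   ]
```

```bash
P="python3 -m pendant"
$P '{"xyz":[[0,0.02,0],[0,0.02,0],[0,0.02,0]],"dr":[[0,0.05,0],[0,0.10,0],[0,0.15,0]]}' |head -1
python3 st.py
$P '{"xyz":[[0,0,0],[0,0,0]],"dr":[[0,0.05,0],[0,0.1,0]]}' |head -1
python3 st.py
```

```text
t: 18.8
t 18.8 jaw -58.0 q7 -1.12 F [0.2 0.7 0.6] T [-0.1   0.24  0.19] Taxis(tcp ref) 0.19 pos [0.545  0.001  0.0604] to target [-0.01  0.   -0.  ] axis [ 0.018  0.003 -1.   ]
t: 19.0
t 19.0 jaw -67.1 q7 -1.26 F [-0.1 -1.  -0.3] T [-0.1   0.05  0.17] Taxis(tcp ref) 0.16 pos [0.5447 0.0009 0.0605] to target [-0.01  0.01 -0.  ] axis [ 0.017  0.002 -1.   ]
```

```bash
P="python3 -m pendant"
$P '{"xyz":[[0,0,0],[0,0,0]],"dr":[[0,0.05,0],[0,0.1,0]]}' |head -1
python3 st.py
```

```text
t: 19.2
t 19.2 jaw -76.1 q7 -1.40 F [ 0.1  0.3 -2. ] T [-0.05  0.09  0.37] Taxis(tcp ref) 0.37 pos [0.5444 0.0009 0.0605] to target [-0.01  0.01 -0.  ] axis [ 0.017  0.002 -1.   ]
```

```bash
P="python3 -m pendant"
$P '{"xyz":[[0,0,0],[0,0,0]],"dr":[[0,0.05,0],[0,0.1,0]]}' |head -1
python3 st.py
$P '{"xyz":[[0,0,0],[0,0,0],[0,0,0]],"dr":[[0,0.03,0],[0,0.06,0],[0,0.09,0]]}' |head -1
python3 st.py; python3 av.py
```

```text
t: 19.4
t 19.4 jaw -85.1 q7 -1.54 F [ 1.4 -0.7 -2.5] T [-0.   -0.03  0.31] Taxis(tcp ref) 0.31 pos [0.5442 0.0009 0.0605] to target [-0.01  0.01 -0.  ] axis [ 0.016  0.002 -1.   ]
t: 19.7
t 19.7 jaw -93.2 q7 -1.67 F [ 0.5 -0.7 -2.8] T [-0.09  0.02  0.37] Taxis(tcp ref) 0.37 pos [0.544  0.0009 0.0605] to target [-0.01  0.01 -0.  ] axis [ 0.016  0.002 -1.   ]
t 19.90 jaw -93.13 q7 -1.67 T [0.303 0.238 0.277 0.302] mean [0.28 0.28] F [-0.5 -0.3 -1.4] to [-0.01  0.   -0.  ]
```

```bash
P="python3 -m pendant"
$P '{"xyz":[[0,0,0],[0,0,0]],"dr":[[0,0.025,0],[0,0.05,0]]}' |head -1
python3 st.py
$P '{"xyz":[[0,0,0]],"dr":[[0,0.02,0]]}' |head -1
python3 st.py
```

```text
t: 20.1
t 20.1 jaw -97.6 q7 -1.74 F [ 0.5  0.  -0.9] T [-0.08  0.1   0.34] Taxis(tcp ref) 0.34 pos [0.5439 0.001  0.0604] to target [-0.01  0.    0.  ] axis [ 0.015  0.002 -1.   ]
t: 20.2
t 20.2 jaw -99.4 q7 -1.76 F [ 0.4 -0.2 -2.9] T [-0.11  0.06  0.35] Taxis(tcp ref) 0.35 pos [0.5438 0.001  0.0604] to target [-0.01  0.    0.  ] axis [ 0.015  0.002 -1.   ]
```

```bash
P="python3 -m pendant"
$P '{"xyz":[[0,0,0]],"dr":[[0,0.01,0]]}' |head -1
python3 st.py
```

```text
t: 20.3
t 20.3 jaw -100.3 q7 -1.78 F [ 0.4 -0.5 -1.3] T [-0.1   0.04  0.34] Taxis(tcp ref) 0.34 pos [0.5438 0.001  0.0604] to target [-0.01  0.    0.  ] axis [ 0.015  0.002 -1.   ]
```

```bash
P="python3 -m pendant"
$P '{"xyz":[[0,0,0]],"dr":[[0,0.01,0]]}' |head -1
python3 av.py
```

```text
t: 20.4
t 20.60 jaw -101.18 q7 -1.79 T [0.259 0.325 0.317 0.231] mean [0.283 0.283] F [-0.2  0.4 -1.9] to [-0.01  0.    0.  ]
```

```bash
P="python3 -m pendant"
cat > ok.py <<'E'
import sys
from h import *
o,r=obs();T=o['ft_torque'][2];x=r.as_matrix()[:,0];print('t %.1f jaw %.2f T %.3f'%(o['t'],np.degrees(np.arctan2(x[1],x[0])),T));sys.exit(T>0.43)
E
$P '{"xyz":[[0,0,0]],"dr":[[0,0.008,0]]}' >/dev/null; python3 ok.py && $P '{"xyz":[[0,0,0]],"dr":[[0,0.008,0]]}' >/dev/null && python3 ok.py && $P '{"xyz":[[0,0,0]],"dr":[[0,0.008,0]]}' >/dev/null && python3 ok.py && $P '{"xyz":[[0,0,0]],"dr":[[0,0.008,0]]}' >/dev/null && python3 ok.py && $P '{"xyz":[[0,0,0]],"dr":[[0,0.008,0]]}' >/dev/null && python3 ok.py
```

```text
t 20.7 jaw -101.92 T 0.310False
```

```bash
P="python3 -m pendant"; sed -i 's/sys.exit(T>0.43)/sys.exit(int(T>0.43))/' ok.py
$P '{"xyz":[[0,0,0]],"dr":[[0,0.008,0]]}' >/dev/null; python3 ok.py && $P '{"xyz":[[0,0,0]],"dr":[[0,0.008,0]]}' >/dev/null && python3 ok.py && $P '{"xyz":[[0,0,0]],"dr":[[0,0.008,0]]}' >/dev/null && python3 ok.py && $P '{"xyz":[[0,0,0]],"dr":[[0,0.008,0]]}' >/dev/null && python3 ok.py && $P '{"xyz":[[0,0,0]],"dr":[[0,0.008,0]]}' >/dev/null && python3 ok.py
```

```text
t 20.8 jaw -102.69 T 0.313
t 20.9 jaw -103.47 T 0.337
t 21.0 jaw -104.25 T 0.418
t 21.1 jaw -105.03 T 0.346
t 21.2 jaw -105.82 T 0.417
```

```bash
P="python3 -m pendant"
$P '{"xyz":[[0,0,0]],"dr":[[0,0.006,0]]}' >/dev/null; python3 ok.py && $P '{"xyz":[[0,0,0]],"dr":[[0,0.006,0]]}' >/dev/null && python3 ok.py && $P '{"xyz":[[0,0,0]],"dr":[[0,0.006,0]]}' >/dev/null && python3 ok.py && $P '{"xyz":[[0,0,0]],"dr":[[0,0.006,0]]}' >/dev/null && python3 ok.py && $P '{"xyz":[[0,0,0]],"dr":[[0,0.006,0]]}' >/dev/null && python3 ok.py
```

```text
t 21.3 jaw -106.41 T 0.341
t 21.4 jaw -107.00 T 0.363
t 21.5 jaw -107.58 T 0.295
t 21.6 jaw -108.17 T 0.375
t 21.7 jaw -108.76 T 0.408
```

```bash
P="python3 -m pendant"
$P '{"xyz":[[0,0,0]],"dr":[[0,0.006,0]]}' >/dev/null; python3 ok.py && $P '{"xyz":[[0,0,0]],"dr":[[0,0.006,0]]}' >/dev/null && python3 ok.py && $P '{"xyz":[[0,0,0]],"dr":[[0,0.006,0]]}' >/dev/null && python3 ok.py && $P '{"xyz":[[0,0,0]],"dr":[[0,0.006,0]]}' >/dev/null && python3 ok.py && $P '{"xyz":[[0,0,0]],"dr":[[0,0.006,0]]}' >/dev/null && python3 ok.py
```

```text
t 21.8 jaw -109.34 T 0.408
t 21.9 jaw -109.90 T 0.499
```

```bash
python3 av.py; python3 -m pendant '{"xyz":[[0,0,0]],"dr":[[0,0.003,0]]}' >/dev/null; python3 ok.py; python3 av.py
```

```text
t 22.10 jaw -109.86 q7 -1.93 T [0.553 0.501 0.541 0.517] mean [0.528 0.528] F [ 0.1 -0.7 -2.5] to [-0.01  0.    0.  ]
t 22.2 jaw -110.13 T 0.559
t 22.40 jaw -110.12 q7 -1.93 T [0.587 0.465 0.534 0.529] mean [0.529 0.529] F [ 0.3 -0.5 -1.5] to [-0.01  0.    0.  ]
```

```bash
python3 -m pendant '{"xyz":[[0,0,0]],"dr":[[0,0.003,0]]}' >/dev/null; python3 ok.py; python3 av.py
```

```text
t 22.5 jaw -110.39 T 0.592
t 22.70 jaw -110.38 q7 -1.93 T [0.586 0.647 0.626 0.575] mean [0.609 0.609] F [-0.3 -0.4 -2.1] to [-0.01  0.    0.  ]
```

```bash
P="python3 -m pendant"
$P '{"xyz":[[0,0,0],[0,0,0],[0,-0.15,0],[0,-0.4,0],[0,-0.7,0],[0,-1,0],[0,-1,0]],"dr":[[0,-0.06,0],[0,-0.14,0],[0,-0.16,0],[0,-0.16,0],[0,-0.16,0],[0,-0.16,0],[0,-0.16,0]]}'
$P '{"xyz":[[0,-0.4,0],[0,-0.8,0],[0,-1,0],[0,-1,0]],"dr":[[0,0,0],[0,0,0],[0,0,0],[0,0,0]]}'|head -2
python3 -c "
from h import *
o,r=obs();M=r.as_matrix();print(np.round(M,2))
d=np.array([-.06,-.3,0]);print(r.inv().apply(d)/.1)
a=eyes.grab_frame('scene')['img'];cv2.imwrite('pics/c3.png',cv2.resize(a[60:300,130:450],(800,600))[:,:,::-1])"
```

```text
t: 23.4
ee_pos: [0.5457, 0.001, 0.1652]
tool_rot: [-0.48, 0.465, -0.521, 0.531]
ft_force: [0.7, 0.6, 0.1]
gripper_width: 0.0767
t: 23.8
ee_pos: [0.5453, 0.0006, 0.2685]
[[-0.11  0.03  0.99]
 [-0.99  0.   -0.11]
 [-0.01 -1.    0.03]]
[ 3.04748414 -0.03376945 -0.26776865]
```

View pics/c3.png

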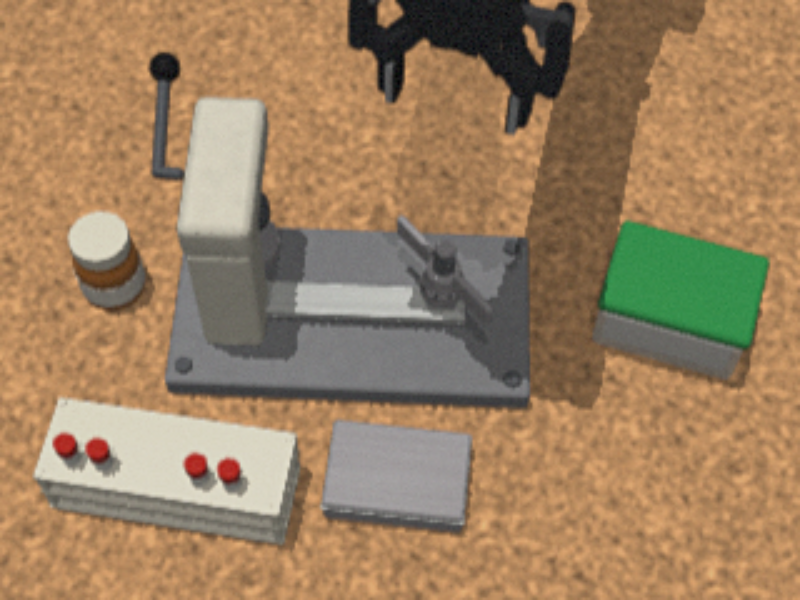

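The picture shows the gripper well clear (around 460,60). The wing nut is on the stud at (445,270), and the boxes, rack and jar are where they were.

```bash
python3 -c "
from plant import order,manip
print(manip.get_obs()['t']);print(order.close_job())"
```

```text
23.85
the job is handed in; nothing more can be done
None
```

The wing nut is run down onto the lock washer and tightened to about 0.6 N m. I let go and handed the job in at 23.9 s.

- **Running down:** I set the open fingers over the stud and pushed both wings clockwise in three strokes, lifting between strokes. It ran free at about 0.15 N m and met the washer after roughly 1.2 to 1.3 turns. It then took about 0.35 N m for about 0.6–0.75 rad while the washer flattened.
- **Tightening:** The torque then climbed sharply, and I stopped at an averaged 0.61 N m. The highest single reading was 0.65 N m, with noise of about 0.04 N m. That is inside 0.5–0.7 and below the 0.9 N m that would drag the hex nut.
- **Last checks:** The fingers backed off and lifted clear to 0.27 m, with wrist forces under 1 N after release. The last picture shows the press, boxes, rack and jar where they stood. No check failed, but I inferred that the hex nut did not turn from the torque and did not measure it in a picture.

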